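Tighten the shaker's loose wing nut with fingertip strokes

TASK

One of the two wing nuts on the shaker's clamp bar, the orange one, has worked loose: tighten it by pushing its wings round clockwise (seen from above) with repeated strokes of the fingertips, never taking hold of it, until it is screwed fully home against the bar. Leave the black wing nut tight and all jars, bottles, the jug and the blue box standing where they are.

Things in the scene. Friction and masses are not known exactly. Their poses are not given: they have to be found in the camera images.
- shaker: White orbital shaker, fixed, 280 (x) x 270 (y) mm. Origin: centre of its underside on the bench; x points away from its control face. Platform top at 100 mm. A white plate 127 x 85 x 44 mm stands mid-platform under an aluminium clamp bar along y, 36 mm wide, 215 mm long, top 150 mm above the bench. The nuts sit 85 mm either side of the bar's middle; which end is the orange one varies.
- loose_nut_mid (a point): On the orange nut's vertical axis, half-way up its wings; turns and sinks with it. Own y lies along the two wings. Each wing: upright blade 8 mm thick, from 8 to 34 mm off the axis, 13 mm below to 13 mm above this point (edges a 3 mm rib). Hub: 13 mm radius at its foot, 9 mm at its top, 16 mm high. Screwed home, this point is 18.5 mm above the bar's top, and 2.5 mm higher per turn still to go.
- loose_stud: Fixed stud of the orange nut: steel, radius 6 mm, ends 26 mm above the bar. Origin on its axis at the bar's top; axes as the shaker's. With it a keeper: dark steel rod 7 mm thick, upright 43 mm from the axis towards the shaker's +x, then level back over the nut to the axis, rod centre 46 mm above the bar. It bars fingers from going all the way round; the -x side is open.
- loose_nut (a joint): Turn of the orange nut, rad: grows as it is tightened (clockwise from above); 12.57 = screwed home, a firm stop. Starts about 1 to 1.6 turns short. Light friction (0.04 N m, about 2 N at the wings); stays where it is left. At home the wings lie along the bar (shaker's y); at value v they stand 12.57 - v counter-clockwise of that.
- loose_push_faces: Of the orange nut: the two broad wing faces that are pushed to tighten it (the face towards the nut's own -x on the +y wing, and towards its +x on the -y wing). Origin on the nut's axis at the underside of its hub, 18.5 mm below loose_nut_mid.
- loose_back_faces: Of the orange nut: the two opposite broad wing faces. Same origin as loose_push_faces. Fingers pressing on push faces and back faces at once are gripping the nut.
- tight_nut_mid (a point): The same point on the black wing nut, same size and with the same keeper, already screwed home at the other end of the bar.
- tight_nut (a joint): Turn of the black wing nut, rad: 12.57 = screwed home; it starts there.
- jar_a: Small glass jar with white lid, 34 mm across, 50 mm high, loose on the shaker's platform near its front (-x) edge; origin: centre of its underside.
- jar_b: A second such jar on the platform, same size and origin.
- amber_bottle: Amber glass bottle, 72 mm across, 150 mm high, loose on the bench left of the shaker; origin: centre of its underside.
- clear_bottle: Clear glass bottle with orange cap, 64 mm across, 130 mm high, loose on the bench right of the shaker; origin: centre of its underside.
- jug: Clear plastic jug, 90 mm across, 120 mm high, loose on the bench left of the shaker; origin: centre of its underside.
- tip_box: Blue box 120 x 85 x 60 mm, loose on the bench right of the shaker; origin: centre of its underside.
Things that resemble listed ones, but are neither listed nor needed, are in the scene too. What is shaped like the jar_b but red is not meant.

How it is judged (in metres and radians):
At the end, for the whole second after the job is handed in: The orange nut is screwed home (joint within 0.25 rad of 12.57) and at rest, the black nut is still home (within 0.25 rad), and the jars, bottles, jug and box stand within 25 mm of where they were, at rest (value of joint each of loose_nut, tight_nut above 12.32 rad and velocity of joint loose_nut between -0.1 and 0.1 rad/s and distance of each of jar_a, jar_b, amber_bottle, clear_bottle, jug, tip_box from where it was at the start of the episode below 0.025 m and linear speed of each of jar_a, jar_b, amber_bottle, clear_bottle, jug, tip_box below 0.02 m/s); the robot touches nothing.
It fails at once if the orange nut is gripped: fingers press with over 2 N on both its push faces and its back faces at once (contact force between each of loose_push_faces, loose_back_faces and the fingers above 2 N).
It fails at once if the black nut is turned loose by more than 0.25 rad (value of joint tight_nut below 12.32 rad).
It fails at once if a jar, bottle, the jug or the box is lifted, tipped or shoved more than 25 mm (distance of any of jar_a, jar_b, amber_bottle, clear_bottle, jug, tip_box from where it was at the start of the episode above 0.025 m or angle between any of jar_a, jar_b, amber_bottle, clear_bottle, jug, tip_box's own z axis and vertical above 0.5 rad).
It also fails if it takes over 58 s, if anything falls off the work surface, if the arm or the gripper's body presses on something with over 40 N, if the wrist force passes 120 N, or if a joint passes its speed limit or range.

ROBOT

A 6-joint arm with a two-finger parallel gripper is mounted at the origin on the work surface. World frame = base frame: x ahead of the robot, y to its left, z up, the work surface at z = 0. Lengths are in m, angles in degrees, forces in N, time in s.
With the tool pointing down it reaches from about 0.325 to 0.775 m from the base axis. Payload 5.5 kg.
Tool frame: the origin (TCP) lies at the centre of the arm's flange, where the gripper is bolted on; the fingertips stand 182 mm ahead of it and the grasp point (between the pads) lies 163 mm ahead of it; z points along the fingers, y is the direction in which the jaws open and shut (so a half turn about z gives the same grasp; the last joint's range is limited). The gripper opens to 88 mm and grips with 3 to 60 N. Pads are 20 mm wide; open, the fingers measure 115 mm over their backs; the gripper's body (75 mm by 178 mm) begins 61 mm behind the grasp point.
Start: joints at [-70.285, 5.22, 70.514, -0, 104.267, -3.249], TCP at [0.234, -0.552, 0.405] pointing down, gripper open.
Joint ranges: [-164.24, 164.24], [-49.07, 125.15], [9.68, 141.18], [-86.29, 266.29], [3.28, 154.24], [-151.56, 151.56]. Speed limits (degrees/s): [147.25, 147.25, 172.46, 180, 180, 180].

INTERFACE

Orientations are given as [roll, pitch, yaw] about the fixed x, y, z axes, in that order (R = Rz(yaw) Ry(pitch) Rx(roll)).
In Python, from station import r gives the robot as it stands. The module is installed in compiled form; this text tells all that it offers. Calls block until the motion is done:
- r.reach(position, orientation): joint-space move of the TCP to a pose.
- r.servo_line(position, rotation=None, speed=0.15): straight line of the TCP; rotation=None keeps the orientation; speed is the mean speed in m/s.
- r.move_joints(angles): joint-space move.
- r.let_go() and r.grab(squeeze=None): open the fingers fully, or close them until they stop; squeeze is the grip in N (None keeps the last).
- r.wait(seconds).
- r.inverse_kinematics(position, orientation): joint angles nearest the present ones, or None.
- r.sense(): the state.
- r.snapshot(name): name is "scene" or "top" or "wrist"; returns a dict with "frame" (420x560x3 uint8, red, green, blue), "fx", "fy", "cx", "cy" (pixels), "dist_coeffs" ([k1, k2, p1, p2, k3] as OpenCV has them; the pictures are not rectified), "R" (3x3) and "t" (3): a world point X has camera coordinates R X + t. Camera axes: x right, y down, z forward; pixel columns grow to the right and rows downward; lengths in m; the calibration is good to about 2 mm. A picture is of the moment at which its call begins. There is no depth.
A pose or a line that the arm cannot do raises r.IKError and nothing moves.
- r.hand_in(): hands the job in, once; it reports no verdict.
The state is a dict: "clock": time; "joints": joint angles; "joint_vel": joint speeds; "joint_torque": joint torques, N m; "tcp_pos": TCP position; "orientation": TCP orientation; "contact_force": force on the tool from outside, world axes, zero at the start; "torque": the same for the moment, N m; "opening": finger opening in m.
Only numpy, scipy, OpenCV 4.12 (cv2) and the standard library are available. Lean on these libraries where they do the work, as an engineer would, in place of code of your own. Each camera call takes 0.05 s, during which the arm holds its last target.

## Working session

There is one attempt and no reset: what is moved stays moved. The work goes in short steps, each a Python script; the robot and the scene stay as the last script left them, time stands still between calls to the robot, and variables do not carry over. Pictures are saved under pics/ and viewed, and the job is handed in when it is done.

```bash
mkdir -p pics
python3 - <<'E'
from station import r
import cv2
for n in ["scene","top","wrist"]:
    s=r.snapshot(n); cv2.imwrite(f"pics/{n}0.png",s["frame"][:,:,::-1])
    print(n,s["fx"],s["fy"],s["cx"],s["cy"],s["dist_coeffs"],s["R"],s["t"])
print(r.sense())
E
```

```text
scene 508.5417386309981 508.5417386309981 276.0733127353234 207.15249561942284 [-0.06233769  0.          0.          0.          0.        ] [[ 0.12380403  0.99215724 -0.01722136]
 [ 0.62199522 -0.09111318 -0.77770196]
 [-0.77317172  0.08557103 -0.62839723]] [-0.02551348 -0.20386182  2.02262427]
top 392.2014807997542 392.2014807997542 280.6866535243289 208.345635678815 [-0.05746502  0.          0.          0.          0.        ] [[ 0.1432199  -0.98968799  0.00239836]
 [-0.9697501  -0.14081782 -0.19938679]
 [ 0.19766844  0.02623035 -0.97991793]] [-0.07912498  0.50853816  1.05161318]
wrist 334.5114334258779 334.5114334258779 279.3654702875333 217.6430966048094 [0.02785554 0.         0.         0.         0.        ] [[ 0.39012495 -0.9207581  -0.00265386]
 [-0.88953713 -0.37763774  0.25712533]
 [-0.23775242 -0.0979503  -0.96637442]] [-0.59842498 -0.03129648  0.39083263]
{'clock': 0.15, 'joints': array([-7.02841152e+01,  5.25305821e+00,  7.05672600e+01, -8.43566799e-04,
        1.04267989e+02, -3.24936043e+00]), 'joint_vel': array([ 0.03596644, -0.17766985, -0.10720668, -0.09581985, -0.07115773,
       -0.09134037]), 'joint_torque': array([ 1.30195567e-03, -4.47044599e+01, -4.06907737e+01,  6.97945291e-02,
        2.74659932e-02, -1.07055532e-04]), 'tcp_pos': array([ 0.23410666, -0.55248722,  0.40375578]), 'orientation': array([-1.79911789e+02, -4.18881813e-03,  2.29650347e+01]), 'contact_force': array([ 0.07649967, -0.00126917,  0.3681982 ]), 'torque': array([-0.00811569,  0.00678552,  0.02380896]), 'opening': 0.08746102435973103}
```

View pics/scene0.png

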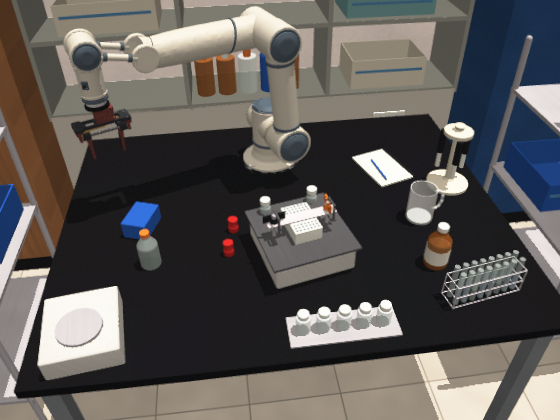

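View pics/top0.png

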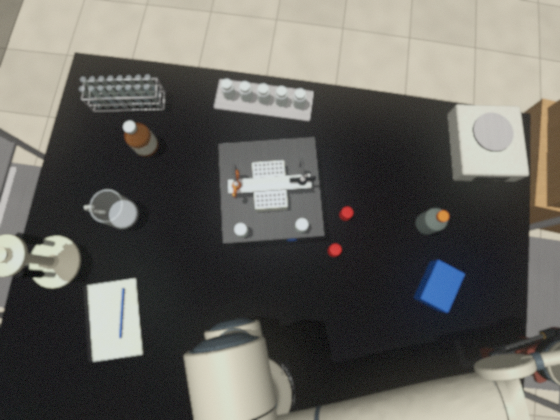

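View pics/wrist0.png

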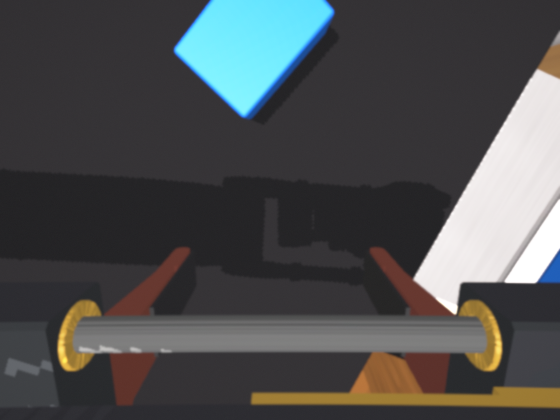

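The scene view shows the shaker near (300,235), with the orange nut at (329,203) and the black one at (273,222). In the top view the orange nut is at (236,187), the black one at (303,180), and the white jars at (240,230) and (302,225). I'll take closer crops of these.

Run:
```python
import cv2
a=cv2.imread("pics/top0.png")[125:250,205:335]; cv2.imwrite("pics/topc.png",cv2.resize(a,None,fx=6,fy=4.8*1.0,interpolation=cv2.INTER_CUBIC) if 0 else cv2.resize(a,None,fx=4.8,fy=4.8,interpolation=cv2.INTER_CUBIC))
a=cv2.imread("pics/scene0.png")[175:285,240:365]; cv2.imwrite("pics/scenec.png",cv2.resize(a,None,fx=5,fy=5,interpolation=cv2.INTER_CUBIC))
```

```text
(no output)
```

View pics/topc.png

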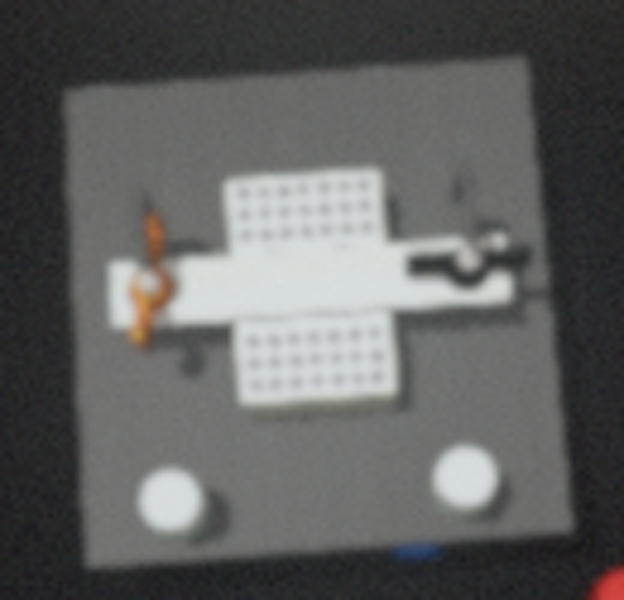

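View pics/scenec.png

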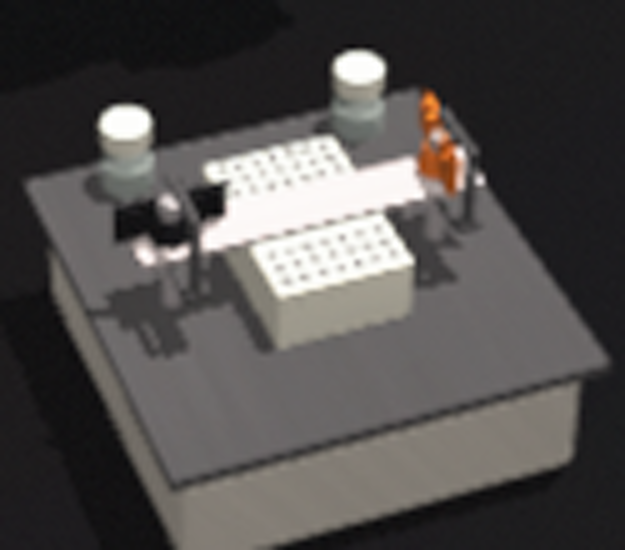

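```bash
cat > h.py <<'E'
import numpy as np, cv2
from station import r
from scipy.spatial.transform import Rotation as Ro
def ray(s,uv):
    K=np.array([[s["fx"],0,s["cx"]],[0,s["fy"],s["cy"]],[0,0,1]])
    p=cv2.undistortPoints(np.array(uv,float).reshape(-1,1,2),K,np.array(s["dist_coeffs"])).reshape(-1,2)
    R=np.array(s["R"]); t=np.array(s["t"])
    d=np.c_[p,np.ones(len(p))]@R
    return -R.T@t,d
def onz(s,uv,z):
    c,d=ray(s,uv); return c+d*((z-c[2])/d[:,2])[:,None]
def proj(s,X):
    K=np.array([[s["fx"],0,s["cx"]],[0,s["fy"],s["cy"]],[0,0,1]])
    return cv2.projectPoints(np.array(X,float).reshape(-1,1,3),cv2.Rodrigues(np.array(s["R"]))[0],np.array(s["t"]),K,np.array(s["dist_coeffs"]))[0].reshape(-1,2)
E
python3 - <<'E'
from h import *
np.set_printoptions(precision=4,suppress=True)
s=r.snapshot("top")
f=lambda a:np.array(a)/4.8+[205,125]
C=onz(s,f([(65,90),(528,60),(575,530),(88,567)]),.1)
print(C, C.mean(0), [np.linalg.norm(C[i]-C[i-1]) for i in range(4)])
for i in range(4):
    d=C[i]-C[i-1]; print(np.degrees(np.arctan2(d[1],d[0])))
print("barends",onz(s,f([(110,295),(515,272)]),.15))
print("nut wings",onz(s,f([(153,215),(150,285),(138,335)]),.184))
s2=r.snapshot("scene"); g=lambda a:np.array(a)/5+[240,175]
C=onz(s2,g([(27,183),(178,487),(609,367),(418,90)]),.1); print(C,C.mean(0))
print("nut wings scene",onz(s2,g([(430,93),(437,132),(437,155)]),.184))
w=r.snapshot("wrist"); st=r.sense()
Rt=Ro.from_euler("xyz",st["orientation"],degrees=True).as_matrix()
c=-np.array(w["R"]).T@w["t"]; print("cam in tool",Rt.T@(c-st["tcp_pos"]), Rt.T@np.array(w["R"]).T)
E
```

```text
[[ 0.6617  0.191   0.1   ]
 [ 0.7186 -0.0726  0.1   ]
 [ 0.4491 -0.1329  0.1   ]
 [ 0.3903  0.1298  0.1   ]] [0.5549 0.0288 0.1   ] [np.float64(0.2782381750915419), np.float64(0.2696998462237327), np.float64(0.2761345327681959), np.float64(0.26922640689178007)]
12.698638043655423
-77.81928431612756
-167.39735365365652
102.62758389751242
barends [[ 0.5323  0.1354  0.15  ]
 [ 0.5764 -0.079   0.15  ]]
nut wings [[0.5701 0.1145 0.184 ]
 [0.5324 0.1098 0.184 ]
 [0.5051 0.1115 0.184 ]]
[[ 0.4567 -0.1266  0.1   ]
 [ 0.7302 -0.065   0.1   ]
 [ 0.6713  0.1918  0.1   ]
 [ 0.398   0.1346  0.1   ]] [0.5641 0.0337 0.1   ]
nut wings scene [[0.5095 0.1161 0.184 ]
 [0.5471 0.1127 0.184 ]
 [0.5683 0.1083 0.184 ]]
cam in tool [ 0.0702 -0.0006  0.0196] [[ 0.     -0.9664 -0.2572]
 [ 1.      0.0003 -0.0011]
 [ 0.0012 -0.2572  0.9664]]
```

Run:
```python
from h import *
np.set_printoptions(precision=3,suppress=True)
print(r.inverse_kinematics([0.53,0.112,0.45],[180,0,192.5]))
r.grab(10)
r.reach([0.53,0.112,0.45],[180,0,192.5])
st=r.sense(); print(st["clock"],st["tcp_pos"],st["orientation"],st["joints"],st["contact_force"],st["opening"])
w=r.snapshot("wrist"); cv2.imwrite("pics/w1.png",w["frame"][:,:,::-1])
import pickle; pickle.dump(w,open("w1.pkl","wb"))
a=w["frame"][100:330,150:430,::-1]; cv2.imwrite("pics/w1c.png",cv2.resize(a,None,fx=2.6,fy=2.6,interpolation=cv2.INTER_CUBIC))
```

```text
[  8.334  -2.973  74.195   0.    108.779 -94.166]
4.225 [0.53  0.111 0.45 ] [-179.99    -0.01  -167.584] [  8.265  -2.963  74.197  -0.012 108.776 -94.155] [ 0.051  0.527 -0.226] 0.0005403466203170327
```

View pics/w1.png

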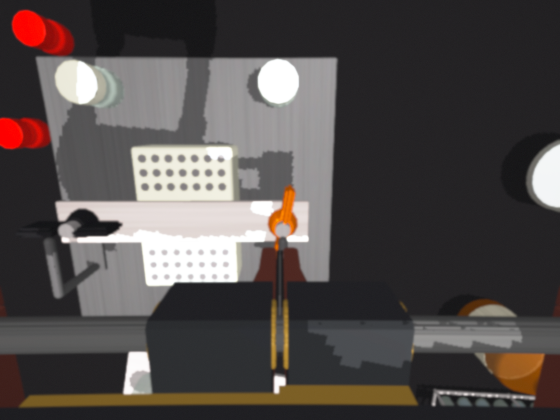

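View pics/w1c.png

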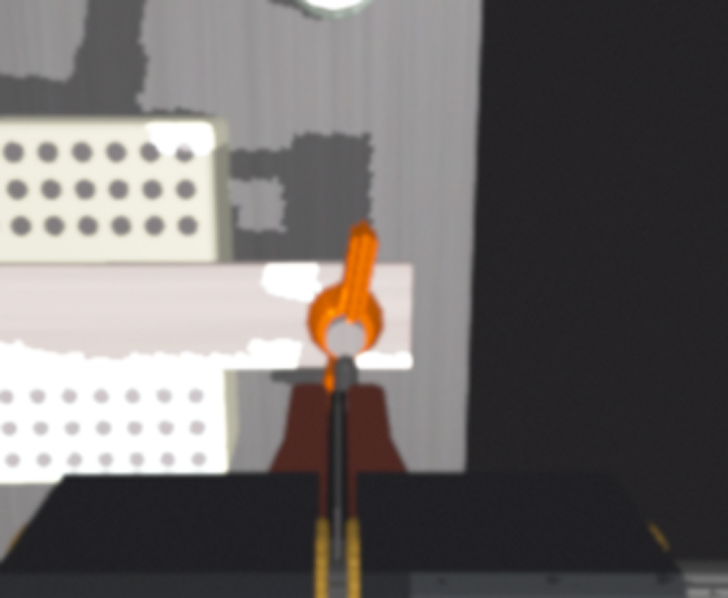

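The wrist crop shows the orange nut with its stud top at crop (345,335). The front wing tip is at (365,228), and the keeper's end is at about (345,375). The closed fingertips are about 20 mm wide at the bottom centre. Next I'll compute positions from these.

Run:
```python
from h import *
import pickle
np.set_printoptions(precision=4,suppress=True)
w=pickle.load(open("w1.pkl","rb"))
f=lambda a:np.array(a)/2.6+[150,100]
st=onz(w,f([(345,335)]),.176)[0]; print("stud",st)
t=onz(w,f([(365,228),(353,300)]),.1846); print("wing tip, inner",t)
print(np.linalg.norm(t[0,:2]-st[:2]), np.degrees(np.arctan2(*(t[0]-st)[[1,0]])), np.degrees(np.arctan2(*(t[0]-t[1])[[1,0]])))
b=onz(w,[(308,202),(308,241),(56,202)],.15); print("bar",b, b[:2].mean(0))
d=b[0]-b[2]; yaw=np.degrees(np.arctan2(-d[0],d[1])); print(np.linalg.norm(d),yaw)
y=np.array([-np.sin(np.radians(yaw)),np.cos(np.radians(yaw)),0])
x=np.array([y[1],-y[0],0])
print("stud from bar", b[:2].mean(0)-y*.0225, b[0]+x*.018-y*.0225)
print("keeper end", onz(w,f([(345,375)]),.196))
c=onz(w,[(38,57),(336,58)],.1); print(c, np.linalg.norm(c[0]-c[1]), c.mean(0)+x*.14+y*.085)
```

```text
stud [0.5361 0.1161 0.176 ]
wing tip, inner [[0.5012 0.1141 0.1846]
 [0.5226 0.1154 0.1846]]
0.03492407642265074 -176.7038514839599 -176.47752713919678
bar [[ 0.5156  0.134   0.15  ]
 [ 0.5498  0.1424  0.15  ]
 [ 0.5616 -0.0744  0.15  ]] [0.5327 0.1382 0.15  ]
0.2134982008494499 12.44898426119422
stud from bar [0.5375 0.1162 0.15  ] [0.538  0.1159 0.15  ]
keeper end [[0.5418 0.1172 0.196 ]]
[[ 0.449  -0.1257  0.1   ]
 [ 0.3909  0.1338  0.1   ]] 0.26592253895000223 [0.5383 0.1172 0.1   ]
```

```bash
cat >> h.py <<'E'
S=np.array([0.537,0.1161]); YAW=12.45
ZT=0.160+0.182
def pose(w,D,z=ZT,rad=0.027):
    a=np.radians(w+YAW)
    p=S+rad*np.array([np.cos(a),np.sin(a)])+D*np.array([-np.sin(a),np.cos(a)])
    return [p[0],p[1],z],[180,0,((w+YAW+180)%360)-180]
def arc(w0,w1,D=0.015,step=20,speed=0.025,fmax=30):
    n=int(np.ceil(abs(w1-w0)/step)); st=None
    for w in np.linspace(w0,w1,n+1)[1:]:
        p,o=pose(w,D); r.servo_line(p,o,speed=speed); st=r.sense()
        f=st["contact_force"]; print(f"w {w:.0f} t {st['clock']:.2f} F {f.round(1)} Mz {st['torque'][2]:.2f} j6 {st['joints'][5]:.0f}")
        if np.linalg.norm(f)>fmax: print("STOP"); break
    return st
def snap(n,crop=None):
    w=r.snapshot("wrist"); a=w["frame"][:,:,::-1]; cv2.imwrite(f"pics/{n}.png",a); return w
E
python3 - <<'E'
from h import *
for w in (171,120,75,30,210): print(w, r.inverse_kinematics(*pose(w,.015)).round(0))
p,o=pose(171,.028,z=ZT+.055)
r.reach(p,o); print(r.sense()["joints"].round(0))
r.servo_line(pose(171,.028)[0],speed=.08); st=r.sense(); print(st["clock"],st["contact_force"].round(1),st["tcp_pos"],p)
snap("s1a")
p,o=pose(171,.015); r.servo_line(p,o,speed=.04); st=r.sense(); print(st["clock"],st["contact_force"].round(1))
arc(171,131)
snap("s1b")
E
```

```text
171 [  7.  -7.  89.   0.  98. -86.]
120 [ 10.  -7.  89.   0.  98. -32.]
75 [12. -4. 86. -0. 98. 14.]
30 [11. -0. 82. -0. 98. 59.]
210 [   6.   -5.   87.    0.   98. -127.]
[  6.  -7.  84.   0. 104. -88.]
5.475 [ 0.4  0.5 -1.2] [0.51177505 0.08653976 0.34240945] [np.float64(0.511733901707269), np.float64(0.08652595264320331), 0.39699999999999996]
6.0 [ 0.1 -0.6  0.2]
w 151 t 6.58 F [-0.3 -0.  -0.8] Mz -0.03 j6 -65
w 131 t 7.15 F [0.6 0.8 0.1] Mz -0.06 j6 -44
```

View pics/s1a.png

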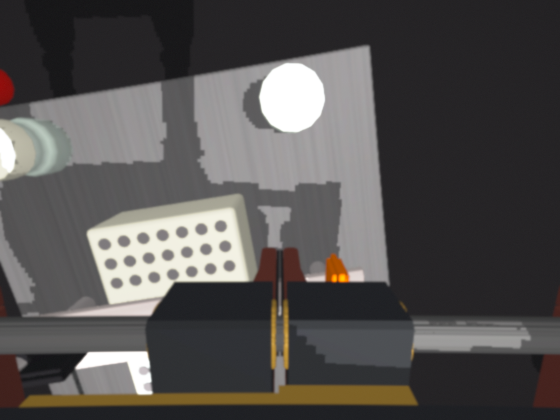

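View pics/s1b.png

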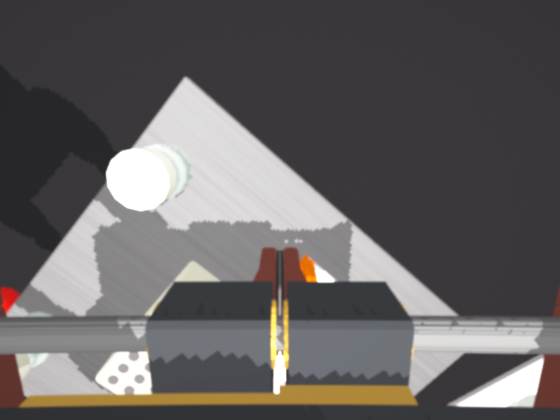

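In s1a the wing tip is at (338,265), just right of the fingers at (280,265). In s1b it is at (309,265), against the finger, so the push is working. I'll continue the stroke.

Run:
```python
from h import *
arc(131,30)
snap("s1c")
p,o=pose(30,.024); r.servo_line(p,o,speed=.05)
p,o=pose(30,.024,z=ZT+.055); r.servo_line(p,o,speed=.1)
r.reach(*pose(120,.06,z=.45)); print(r.sense()["clock"]) 
s=r.snapshot("wrist"); import pickle; pickle.dump(s,open("w2.pkl","wb"))
cv2.imwrite("pics/w2.png",s["frame"][:,:,::-1])
t=r.snapshot("top"); a=t["frame"][125:250,205:335,::-1]; cv2.imwrite("pics/top2.png",cv2.resize(a,None,fx=4.8,fy=4.8,interpolation=cv2.INTER_CUBIC))
```

```text
w 114 t 7.71 F [ 0.4 -0.7 -1.2] Mz -0.02 j6 -26
w 97 t 8.22 F [-0.1 -1.2 -0.1] Mz -0.04 j6 -9
w 80 t 8.72 F [ 0.2 -0.2  0.3] Mz 0.00 j6 9
w 64 t 9.23 F [ 0.3  1.2 -1.1] Mz -0.04 j6 26
w 47 t 9.74 F [0.1 0.6 0.4] Mz 0.01 j6 42
w 30 t 10.25 F [-0.2 -0.1 -0.1] Mz -0.01 j6 59
12.8
```

View pics/s1c.png

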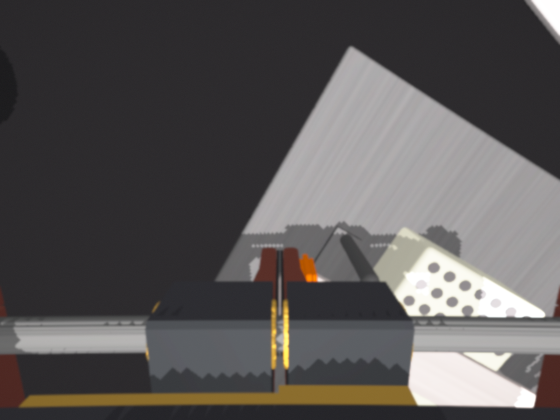

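View pics/w2.png

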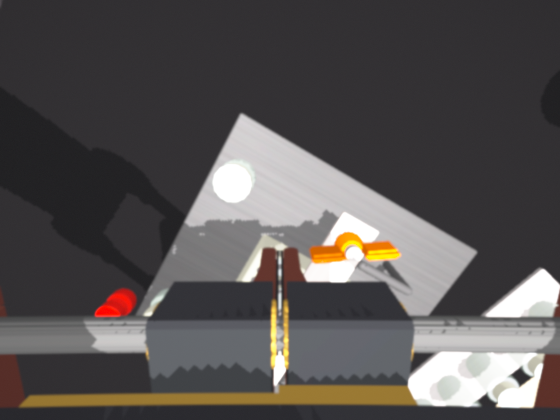

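The w2 view puts the wings between (313,256) and (400,250), about 32–34° in the shaker frame. That matches stroke 1 turning the nut about 140°. Now stroke 2.

Run:
```python
from h import *
r.reach(*pose(213,.028,z=ZT+.055)); st=r.sense(); print(st["clock"],st["joints"].round(0))
r.servo_line(pose(213,.028)[0],speed=.08); st=r.sense(); print(st["clock"],st["contact_force"].round(1))
snap("s2a")
p,o=pose(213,.015); r.servo_line(p,o,speed=.04)
arc(213,30)
snap("s2c")
p,o=pose(30,.024); r.servo_line(p,o,speed=.05)
p,o=pose(30,.024,z=ZT+.055); r.servo_line(p,o,speed=.1)
r.reach(*pose(120,.06,z=.45)); print(r.sense()["clock"]) 
snap("w3")
```

```text
14.3833 [   5.   -4.   80.    0.  103. -131.]
15.2167 [ 0.6  0.6 -0.3]
w 195 t 16.28 F [0.1 0.1 0.7] Mz -0.01 j6 -111
w 176 t 16.82 F [0.  1.1 0.2] Mz 0.03 j6 -92
w 158 t 17.37 F [ 0.6  0.1 -1.2] Mz -0.07 j6 -73
w 140 t 17.91 F [-0.4 -0.5  0.1] Mz -0.03 j6 -53
w 122 t 18.45 F [-0.  -0.1 -0.3] Mz -0.04 j6 -34
w 103 t 18.99 F [-0.6 -0.3  0.1] Mz 0.01 j6 -15
w 85 t 19.53 F [-0.7 -0.2  0.5] Mz -0.02 j6 4
w 67 t 20.07 F [ 0.3 -0.4  0.2] Mz 0.04 j6 23
w 48 t 20.62 F [-0.7  0.3  1.2] Mz 0.02 j6 41
w 30 t 21.16 F [-0.   0.5 -0.7] Mz 0.06 j6 59
23.7083
```

View pics/s2a.png

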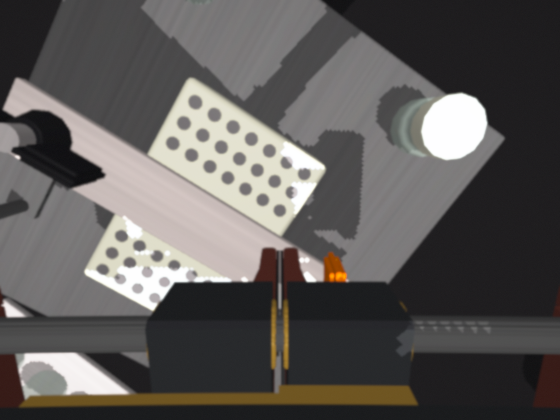

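View pics/w3.png

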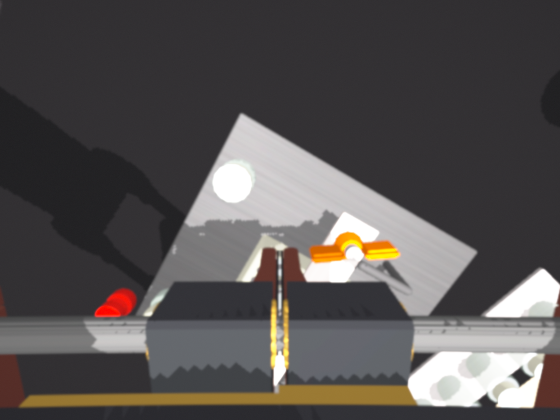

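The w3 view again has the wings at about 32° (tips at (312,255) and (399,251)), so stroke 2 gave about 180°. For the last stroke I'll push to near home, then take small steps until the force rises at the stop.

Run:
```python
from h import *
r.reach(*pose(213,.028,z=ZT+.055))
r.servo_line(pose(213,.028)[0],speed=.08)
p,o=pose(213,.015); r.servo_line(p,o,speed=.04)
arc(213,98)
st=arc(98,78,step=2,speed=.006,fmax=10)
snap("s3c")
```

```text
w 194 t 27.11 F [-0.4 -0.1  0.9] Mz -0.05 j6 -110
w 175 t 27.67 F [ 0.7 -0.4  0.3] Mz 0.06 j6 -90
w 156 t 28.23 F [0.2 0.5 0. ] Mz 0.08 j6 -70
w 136 t 28.78 F [-0.1 -0.   0.2] Mz -0.01 j6 -50
w 117 t 29.34 F [-1.1  0.5 -0.4] Mz 0.03 j6 -29
w 98 t 29.90 F [-0.3  0.  -0. ] Mz -0.02 j6 -9
w 96 t 30.23 F [-2.   0.1 -0.5] Mz -0.03 j6 -7
w 94 t 30.57 F [-0.2 -0.4 -0.4] Mz 0.01 j6 -5
w 92 t 30.90 F [-0.   0.2  0.2] Mz -0.00 j6 -3
w 90 t 31.23 F [-1.3 -0.1 -1. ] Mz 0.02 j6 -1
w 88 t 31.57 F [-1.  -0.7 -0.6] Mz -0.00 j6 1
w 86 t 31.90 F [-3.5 -1.1 -0.3] Mz -0.04 j6 3
w 84 t 32.23 F [-6.6 -2.6  1.6] Mz 0.01 j6 5
w 82 t 32.57 F [-10.6  -3.2   2.3] Mz -0.02 j6 7
STOP
```

View pics/s3c.png

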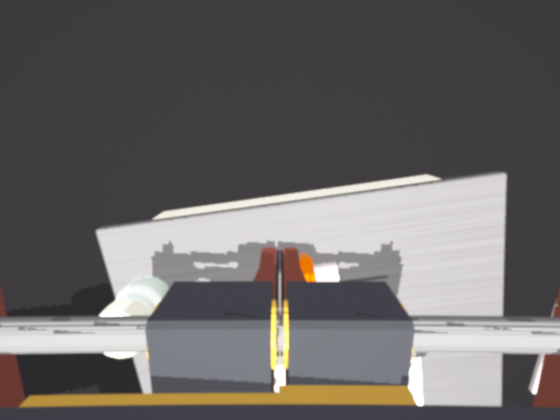

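The force climbs steadily from w=86° to 82°, up to 11 N, which is the firm stop at home. I'll back off, lift and check.

Run:
```python
from h import *
import pickle
p,o=pose(82,.026); r.servo_line(p,o,speed=.04)
r.servo_line(pose(82,.026,z=ZT+.07)[0],speed=.1)
r.reach([0.515,0.107,0.45],[180,0,192.5-360]); st=r.sense(); print(st["clock"],st["contact_force"].round(1))
w=snap("w4"); pickle.dump(w,open("w4.pkl","wb"))
a=w["frame"][100:330,150:430,::-1]; cv2.imwrite("pics/w4c.png",cv2.resize(a,None,fx=2.6,fy=2.6,interpolation=cv2.INTER_CUBIC))
s=r.snapshot("scene"); cv2.imwrite("pics/scene4.png",s["frame"][:,:,::-1])
```

```text
35.4583 [ 0.7  0.6 -0.5]
```

View pics/w4.png

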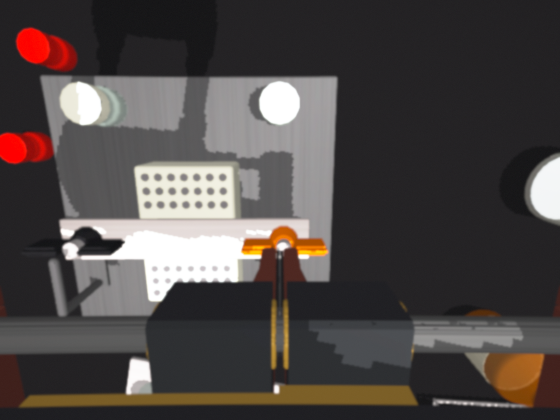

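View pics/w4c.png

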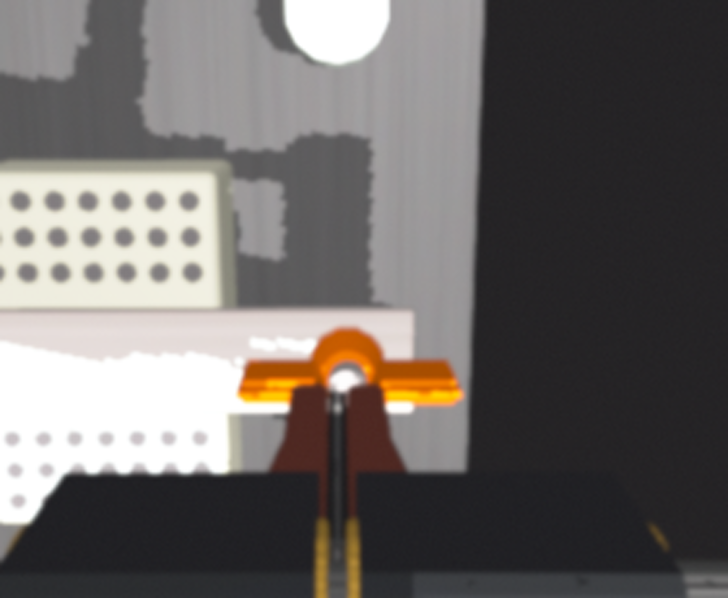

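View pics/scene4.png

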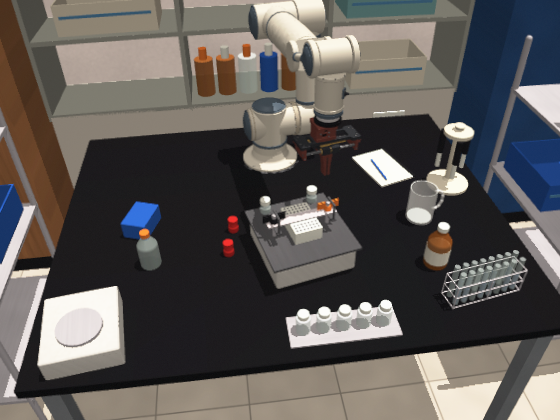

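```bash
python3 -c "
from station import r
r.hand_in(); print(r.sense()['clock'])"
```

```text
the job is handed in; nothing more can be done
the job is handed in; nothing more can be done
```

I tightened the orange wing nut with three clockwise strokes of the closed fingertips, about 441° in all by my measurements. I never took hold of it, and handed in at about 35.5 s.

- **Stop:** on the last stroke the push force rose from about 1 N to 11 N over the final few millimetres. The nut was then within a few degrees of where home should be, so I took this as the firm stop.
- **Final pictures:** after backing off, the wrist picture showed the orange wings lying along the bar. The black nut was still along the bar, and the jars, bottles, jug and box looked where they started.
- **Contact:** the arm was clear of everything, with only noise in the force reading (about 1 N).
- **Limits of these checks:** I judged the final angle and the other objects' positions by eye from the pictures. I didn't measure the nut's height separately. No check failed. The first estimates of the shaker's centre from the two fixed cameras differed by about 10 mm, so I used the wrist camera's figure.

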